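# Open the spring clamp to the index block and hold it

## Robot

A 6-joint arm with a two-finger parallel gripper is mounted at the origin on the work surface. World frame = base frame: x ahead of the robot, y to its left, z up, the work surface at z = 0. Lengths are in m, angles in rad, forces in N, time in s.
With the tool pointing down it reaches from about 0.25 to 0.8 m from the base axis. Payload 3.9 kg.
Tool frame: the origin (TCP) lies between the finger pads; the fingertips stand 17 mm ahead of it and the grasp point (between the pads) lies 2 mm behind it; z points along the fingers, y is the direction in which the jaws open and shut (so a half turn about z gives the same grasp; the last joint's range is limited). The gripper opens to 85 mm and grips with 20 to 120 N. Pads are 22 mm wide; open, the fingers measure 114 mm over their backs; the gripper's body (76 mm by 85 mm) begins 54 mm behind the grasp point. The pads swing forward as they close: fully open they stand 13 mm farther back than shut.
Start: joints at [-1.333, 0.26, -0.138, 1.173, 0, 1.571], TCP at [0.124, -0.51, 0.248] pointing down, gripper open.
Joint ranges: [-2.78, 2.78], [-0.83, 1.72], [-1.28, 1.37], [-1.9, 2.12], [-1.57, 1.48], [-3.14, 3.14]. Speed limits (rad/s): [2.57, 2.57, 3.14, 3.14, 3.14, 3.14].

## Interface

Orientations are given as a unit quaternion [w, x, y, z].
In Python, from plant import arm gives the robot as it stands.
- The arm moves only by the shell command python3 -m handwheel 'ROWS' [FORCE]. ROWS is JSON, a list of rows, each an object with "dr": the turn, a rotation vector about the tool's x, y, z in units of 6 degrees (1.0 is 6 degrees), a list of three; "slide": the shift along the tool's x, y, z in units of 50 mm (1.0 is 50 mm), a list of three; "jaw": the gripper command: -1 is shut, 1 is fully open, values between are in proportion. A call has 1 to 5 rows; each row is the pose to reach, as a shift and turn from the pose measured when the call began, along the tool's axes at that moment; what a row does not reach only later rows make up. A row lasts 1/10 s, in which the tool goes at most 50 mm and 8.59 degrees, less where a joint would pass 70% of its speed; a pose out of reach is approached as far as the arm can. A call with a gripper value outside its range is refused whole. The fingers move at their own pace and stop on an object; FORCE is the grip in N (left out, the last holds). Time passes only in rows, so rows that repeat a pose let the fingers close. It gives the time, the measured TCP pose, the force and the opening at its end, in the units of the state.
- arm.get_obs(): the state, without advancing time (a new reading comes with each control period).
- arm.snapshot(name): name is "scene" or "side" or "wrist"; returns the picture (400x640x3 uint8, red, green, blue); there is no depth.
- arm.camera_info(name): a dict with "mtx" (3x3 intrinsics, pixels), "k1" (the pictures are not rectified: a ray, as slopes to the right and down, at radius r is drawn at 1 + k1 r^2 times it, then the intrinsics apply), "R" (3x3) and "t" (3): a world point X has camera coordinates R X + t. Camera axes: x right, y down, z forward; pixel columns grow to the right and rows downward; lengths in m; the calibration is good to about 2 mm. A picture is of the moment at which its call begins: read the wrist's pose just before it. camera_info takes no time and is no camera call; for the wrist camera it gives the pose at the moment of the call.
- arm.hand_in(): hands the job in, once; it reports no verdict.
The state is a dict: "time": time; "qpos": joint angles; "dq": joint speeds; "effort": joint torques, N m; "position": TCP position; "tool_rot": TCP orientation; "ft_force": force on the tool from outside, world axes, zero at the start; "ft_torque": the same for the moment, N m; "gripper_width": opening from 0.0 (shut) to 1.0 (fully open).
Only numpy, scipy, OpenCV 4.12 (cv2) and the standard library are available. Lean on these libraries where they do the work, as an engineer would, in place of code of your own. Each camera call takes 0.05 s, during which the arm holds its last target.

## Task

Free the exhibit clamp's spring slide by turning its hex keeper nut about a quarter turn anticlockwise (seen from above), so that the nut's tongue points away from the slide. Then pull the slide by its bar handle towards the front until its pointer stands level with the small index block on the rail, and keep it there: finish while still holding the slide at the mark against its spring. Leave the index block where it is set and do not disturb the other things on the table.

Things in the scene. Friction and masses are not known exactly. Their poses are not given: they have to be found in the camera images.
- stand: The exhibit clamp's base: a grey plate 300 x 200 mm, 12 mm thick, fixed to the table. Origin at the centre of its underside, on the table. Its -x axis is the front, where the slide is pulled (roughly towards the robot); y left, z up. A fixed steel jaw stands at x = +112 to +136 mm, 58 mm high; the index block's rail runs along x at y = -70 mm, top 24 mm high.
- slide (a joint): How far the slide is pulled out along the clamp's -x, in m: 0 fully home, 0.075 its end stop. A spring pulls it home: about 5 N at home and 120 N/m more, so some 9 to 12 N at the mark; it returns home if let go. While the keeper's tongue is in the way it moves only about 2 mm and then is blocked.
- slide_handle (a point): Centre of the slide's handle: a black bar 70 mm long (along the clamp's y), 12 mm thick (along x), 16 mm high, centred 76 mm above the table on a steel neck 12 mm thick and 14 mm wide. With the slide home it is at (-115, 0, 76) mm from the clamp's origin. Nothing within 60 mm of it is higher than 36 mm. Axes as the clamp's; it moves with the slide.
- slide_pointer (a point): Top of the outer end of the slide's pointer, a 3 mm thin dark finger that sticks out of the slide's right-hand side (-y) next to the rail, 30 mm above the table. With the slide home it is at (40, -58, 30) mm from the clamp's origin. Axes as the clamp's; it moves with the slide.
- index_mark (a point): Middle of the inner end of the index block, a dark steel block on the rail, 8 mm wide along the clamp's x, 24 mm along y, 24 to 36 mm above the table, set 32 to 58 mm in front of the home pointer. Axes as the clamp's. The pointer is level with the block when it has the same x along the clamp as this point; it must stay within the block's 8 mm width.
- index (a joint): Where the index block is set, in m: the slide's joint value at which the pointer is level with its middle. The block is stiff on its rail (15 N) and must not be moved.
- nut (a joint): Angle of the captive keeper nut, rad, growing anticlockwise seen from above. 0: its tongue points at 45 degrees into the slide's shoulder and blocks it (starts lie within 0.2 of this). 0.8: the tongue lies along the slide, clear of it. 1.57: a quarter turn. Stop at 2.2. Light friction (0.08 N m), stays where it is left.
- nut_top (a point): Centre of the top of the keeper nut, at (-30, 50, 60) mm from the clamp's origin: an upright steel hexagon 30 mm across flats, 26 to 60 mm above the table, turning on a fixed upright axis. Its x axis points along its tongue (16 mm wide, 33 mm long from the axis, 14 to 24 mm above the table, under the nut). One pair of flats faces its +y and -y, the others are 60 and 120 degrees round.
- jar: Bystander, not to be disturbed: glass jar with a white cap, 56 mm across, 70 mm tall. Origin at its underside.
- pot: Bystander, not to be disturbed: white pot with a black cap and blank label, 48 mm across, 55 mm tall. Origin at its underside.
- tin: Bystander, not to be disturbed: round bare-metal tin, 60 mm across, 40 mm tall. Origin at its underside.
- tape: Bystander, not to be disturbed: roll of clear tape lying flat, 70 mm across, 24 mm tall. Origin at its underside.
- brush: Bystander, not to be disturbed: black-handled dusting brush, 170 mm long, lying flat. Origin at its underside.
- swabbox: Bystander, not to be disturbed: white oblong case with a grey end, 90 x 24 x 16 mm. Origin at its underside.
- square: Bystander, not to be disturbed: flat steel L-shaped square, 100 x 78 mm, 5 mm thick, in front of the clamp. Origin at its underside.

How it is judged:
On the way, in this order (a step that is already met when the one before it is completed fails the run):
1. the keeper nut is turned clear while the slide is still home (value of joint nut above 0.8 rad and value of joint slide below 0.006 m), for 0.2 s.
2. the slide's pointer is level with the index block and the fingers hold it (x of slide_pointer in the frame of index_mark between -0.004 and 0.004 m and contact force between the fingers and slide above 3 N), for 0.3 s.
At the end, for the whole second after the job is handed in: The pointer stands within 4 mm of the middle of the index block (within the block's width) and still (under 10 mm/s), held by the fingers with more than 3 N and by no other object, and the nut's tongue is clear (nut beyond 0.8 rad), all through the last second (all of step 2 and value of joint nut above 0.8 rad and velocity of joint slide between -0.01 and 0.01 m/s and contact force between slide and jar below 0.5 N and contact force between slide and pot below 0.5 N and contact force between slide and tin below 0.5 N and contact force between slide and tape below 0.5 N and contact force between slide and brush below 0.5 N and contact force between slide and swabbox below 0.5 N and contact force between slide and square below 0.5 N); the arm keeps its last pose, push and grip.
It fails at once if the index block is shifted by more than 3 mm (distance of index_mark from where it was at the start of the episode above 0.003 m).
It fails at once if another thing on the table is moved by more than 30 mm (distance of any of jar, pot, tin, tape, brush, swabbox, square from where it was at the start of the episode above 0.03 m).
It also fails if it takes over 42 s, if anything falls off the work surface, if the arm or the gripper's body presses on something with over 40 N, if the wrist force passes 120 N, or if a joint passes its speed limit or range.

## Working session

There is one attempt and no reset: what is moved stays moved. The work goes in short steps, Python scripts to look and compute and a shell command to move; the robot and the scene stay as the last step left them, time stands still between calls to the robot, and variables do not carry over. Pictures are saved under pics/ and viewed, and the job is handed in when it is done.

```bash
ls; mkdir -p pics; python3 - <<'E'
from plant import arm
import cv2
print(arm.get_obs())
for n in("scene","side"):
    im=arm.snapshot(n); cv2.imwrite(f"pics/{n}0.png",im[:,:,::-1]); print(n,arm.camera_info(n))
E
```

```text
pics
{'time': 0.0, 'qpos': array([-1.33301573e+00,  2.60665453e-01, -1.39393690e-01,  1.17270327e+00,
       -2.01248232e-05,  1.57079649e+00]), 'dq': array([ 0.00019134, -0.00156748,  0.0017936 ,  0.00053291,  0.00022318,
        0.0003684 ]), 'effort': array([ 1.17411691e-03, -4.05676782e+01,  2.53922099e+01,  1.87597366e-02,
        1.49083498e-04, -1.00626076e-05]), 'position': array([ 0.12349998, -0.50958647,  0.2474653 ]), 'tool_rot': array([-9.74908541e-04,  9.92940398e-01,  1.18610282e-01, -1.26590411e-04]), 'ft_force': array([-0.51059926, -0.30596287,  0.32325622]), 'ft_torque': array([-0.01914477,  0.02889599,  0.07791598]), 'gripper_width': 0.9974610166624247}
scene {'mtx': array([[510.84089393,   0.        , 332.23482349],
       [  0.        , 510.84089393, 202.79107554],
       [  0.        ,   0.        ,   1.        ]]), 'k1': -0.13296962323809988, 'R': array([[ 0.56697016,  0.82372762, -0.00420056],
       [ 0.70995259, -0.49123239, -0.50463656],
       [-0.41774652,  0.28313167, -0.86332167]]), 't': array([-0.39018925, -0.33895362,  1.48116392])}
side {'mtx': array([[411.6454109 ,   0.        , 322.28919839],
       [  0.        , 411.6454109 , 206.88157578],
       [  0.        ,   0.        ,   1.        ]]), 'k1': -0.06661844787515875, 'R': array([[ 0.85265013, -0.52225494, -0.01541207],
       [-0.41408319, -0.65746854, -0.62949998],
       [ 0.31862653,  0.54312512, -0.77684763]]), 't': array([-0.46627537,  0.34595215,  0.77401449])}
```

View pics/scene0.png

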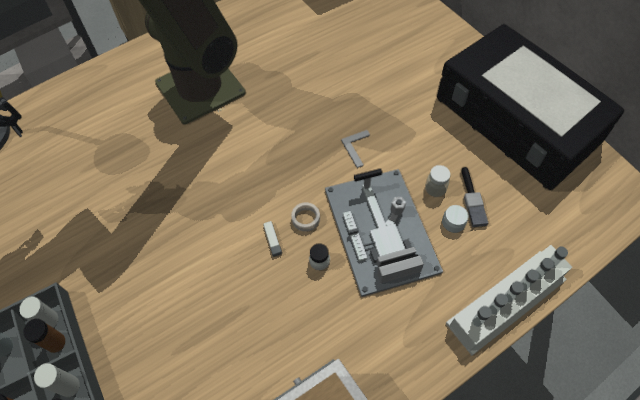

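View pics/side0.png

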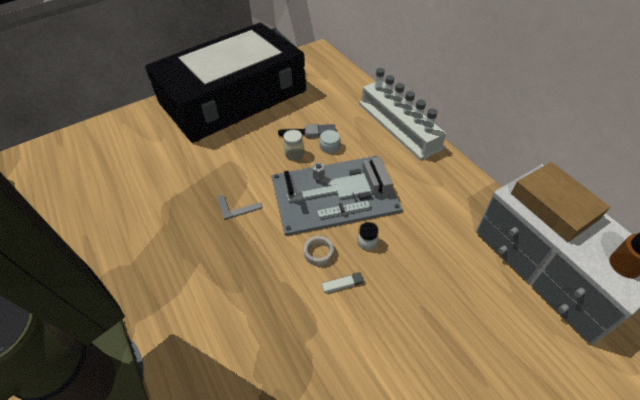

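The scene view shows the clamp plate with corners near (326,188), (399,171), (441,272) and (363,295), the handle at about (368,175) and the nut at (398,205). I'll enlarge both views.

```bash
cat > h.py <<'E'
import numpy as np, cv2
from plant import arm
def ray(n,uv,ci=None):
    ci=ci or arm.camera_info(n); K=ci['mtx'];R=np.array(ci['R']);t=np.array(ci['t'])
    d=cv2.undistortPoints(np.array([[uv]],float),K,np.array([ci['k1'],0,0,0.]))[0,0]
    return -R.T@t, R.T@np.array([d[0],d[1],1])
def plane(n,uv,z,ci=None):
    c,d=ray(n,uv,ci); return c+d*(z-c[2])/d[2]
def proj(n,X,ci=None):
    ci=ci or arm.camera_info(n)
    return cv2.projectPoints(np.array(X,float).reshape(-1,3),cv2.Rodrigues(np.array(ci['R']))[0],np.array(ci['t']),ci['mtx'],np.array([ci['k1'],0,0,0.]))[0][:,0]
E
python3 - <<'E'
import cv2
a=cv2.imread("pics/scene0.png")[155:305,310:460]; cv2.imwrite("pics/sz.png",cv2.resize(a,None,fx=4,fy=4,interpolation=cv2.INTER_CUBIC))
a=cv2.imread("pics/side0.png")[140:240,260:420]; cv2.imwrite("pics/dz.png",cv2.resize(a,None,fx=5,fy=5,interpolation=cv2.INTER_CUBIC))
E
```

```text
(no output)
```

View pics/sz.png

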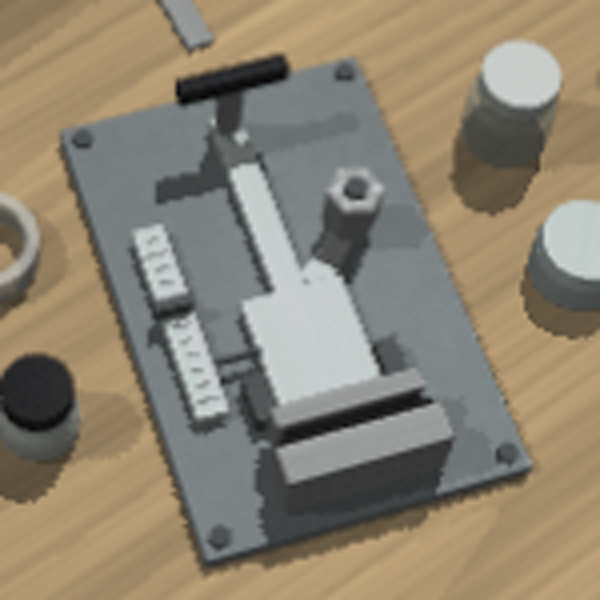

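View pics/dz.png

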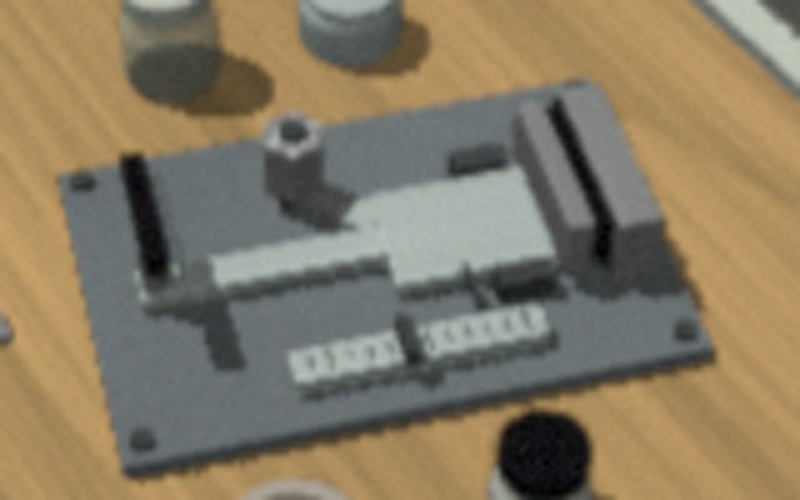

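```bash
python3 - <<'E'
from h import *
from scipy.optimize import least_squares
L=np.array([[-150,-100],[-150,100],[150,100],[150,-100]])/1000
S=np.array([(62,132),(355,60),(531,464),(206,554)])/4+[310,155]-.4
D=np.array([(128,467),(62,177),(585,85),(714,349)])/5+[260,140]-.4
def T(p,X): 
    c,s=np.cos(p[2]),np.sin(p[2]); X=np.atleast_2d(X)
    return np.c_[p[0]+c*X[:,0]-s*X[:,1],p[1]+s*X[:,0]+c*X[:,1]]
for nm,ps in(("scene",S),("side",D)):
    W=np.array([plane(nm,q,.012)[:2] for q in ps])
    r=least_squares(lambda p:(T(p,L)-W).ravel(),[.5,0,0]); print(nm,r.x,np.round((T(r.x,L)-W)*1000,1).tolist())
    p=r.x
    def loc(q,z):
        w=plane(nm,q,z)[:2]-p[:2];c,s=np.cos(p[2]),np.sin(p[2]); return np.round(np.array([c*w[0]+s*w[1],-s*w[0]+c*w[1]])*1000,1)
    if nm=="scene":
        f=lambda a,b:(a/4+310-.4,b/4+155-.4)
        print("nut",loc(f(356,187),.06),"idx",loc(f(174,311),.036),"ptr",loc(f(222,371),.03),"handle",loc(f(232,76),.084),"tongue",loc(f(325,262),.024))
    else:
        f=lambda a,b:(a/5+260-.4,b/5+140-.4)
        print("nut",loc(f(293,131),.06),"idx",loc(f(406,325),.036),"ptr",loc(f(490,303),.03),"handle",loc(f(140,210),.084))
E
```

```text
scene [ 0.67507661  0.1527435  -0.3169218 ] [[-3.0, -0.2], [-2.9, 3.3], [2.3, -0.0], [3.6, -3.1]]
nut [-31.4  50.7] idx [  5.1 -73.7] ptr [ 47.5 -57.6] handle [-112.7   -1.4] tongue [-6.2 25.7]
side [ 0.67534995  0.14882386 -0.31452594] [[-3.8, -1.4], [-2.0, 1.9], [5.3, 1.9], [0.5, -2.4]]
nut [-29.4  55. ] idx [ -1.2 -64.3] ptr [ 44.1 -56.2] handle [-117.5   -1.8]
```

Both views give the stand at about (0.675, 0.151) with yaw −0.316 rad, with residuals of a few mm. I'll move over it so the wrist camera can refine this.

```bash
python3 -m handwheel '[{"slide":[0.7,-0.6,-0.1],"dr":[0,0,0.5],"jaw":1},{"slide":[1.4,-1.2,-0.2],"dr":[0,0,1.1],"jaw":1},{"slide":[2.1,-1.8,-0.3],"dr":[0,0,1.7],"jaw":1},{"slide":[2.8,-2.4,-0.4],"dr":[0,0,2.3],"jaw":1},{"slide":[3.5,-3.0,-0.5],"dr":[0,0,2.7],"jaw":1}]'; python3 -c "
from h import *
o=arm.get_obs();print(o['qpos'],o['position'],o['tool_rot'])"
```

```text
time: 0.6
position: [0.2587, -0.3209, 0.2727]
tool_rot: [-0.001, 1.0, -0.024, -0.0]
ft_force: [1.7, -0.3, 0.2]
gripper_width: 1.003
[-8.92981415e-01  5.72586007e-02 -3.24353680e-01  1.19125599e+00
  9.40667456e-04  2.29638858e+00] [ 0.25874236 -0.32094251  0.27270364] [-1.09482748e-03  9.99714021e-01 -2.38868686e-02 -3.09527010e-04]
```

```bash
python3 -m handwheel '[{"slide":[0.5,-0.8,-0.1],"dr":[0,0,-0.9],"jaw":1},{"slide":[1.0,-1.6,-0.2],"dr":[0,0,-1.8],"jaw":1},{"slide":[1.6,-2.4,-0.2],"dr":[0,0,-2.7],"jaw":1},{"slide":[2.1,-3.2,-0.3],"dr":[0,0,-3.6],"jaw":1},{"slide":[2.7,-4.1,-0.4],"dr":[0,0,-4.5],"jaw":1}]'; python3 - <<'E'
from h import *
o=arm.get_obs();q=o['tool_rot'];psi=2*np.arctan2(q[2],q[1]);print(psi,o['qpos'],o['position'])
d=np.array([.62,.17])-o['position'][:2];print((d@[np.cos(psi),np.sin(psi)])/.05,(d@[np.sin(psi),-np.cos(psi)])/.05)
E
```

```text
time: 1.1
position: [0.4012, -0.1243, 0.2926]
tool_rot: [-0.001, 0.977, 0.212, -0.0]
ft_force: [1.2, -1.7, 0.7]
gripper_width: 0.998
0.4272064945550801 [-3.01617621e-01  6.33871897e-02 -2.65724628e-01  1.24336198e+00
  1.66564762e-03  2.41276714e+00] [ 0.40115178 -0.1242729   0.29259096]
6.422114049307346 -3.5430050388860956
```

```bash
python3 -m handwheel '[{"slide":[0.8,-0.45,0],"dr":[0,0,-1],"jaw":1},{"slide":[1.6,-0.9,0],"dr":[0,0,-2],"jaw":1},{"slide":[2.5,-1.35,0],"dr":[0,0,-3],"jaw":1},{"slide":[3.3,-1.8,0],"dr":[0,0,-4],"jaw":1},{"slide":[4.1,-2.3,0],"dr":[0,0,-5],"jaw":1}]'; python3 - <<'E'
from h import *
o=arm.get_obs();q=o['tool_rot'];psi=2*np.arctan2(q[2],q[1]);print(psi,o['qpos'],o['position'])
d=np.array([.62,.17])-o['position'][:2];print((d@[np.cos(psi),np.sin(psi)])/.05,(d@[np.sin(psi),-np.cos(psi)])/.05)
ci=arm.camera_info("wrist");im=arm.snapshot("wrist");cv2.imwrite("pics/w1.png",im[:,:,::-1])
print(-ci['R'].T@ci['t'],ci['R'],ci['mtx'][0,0])
E
```

```text
time: 1.6
position: [0.5408, 0.0671, 0.2923]
tool_rot: [-0.001, 0.888, 0.46, -0.0]
ft_force: [0.2, -0.9, -0.2]
gripper_width: 0.995
0.9554482583931737 [1.22407058e-01 2.81912842e-01 7.05352187e-03 1.29747588e+00
 1.85576453e-03 2.30855003e+00] [0.54082697 0.06710096 0.29230216]
2.5945319672605573 0.1050559184631604
[0.58142317 0.12264498 0.41708685] [[ 8.16291707e-01 -5.77639806e-01 -3.22994098e-04]
 [-5.56333670e-01 -7.86333159e-01  2.68650350e-01]
 [-1.55437117e-01 -2.19117360e-01 -9.63237709e-01]] 320.79984047280306
```

View pics/w1.png

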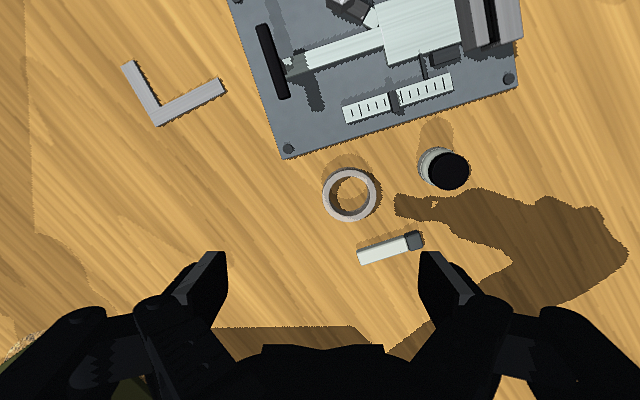

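The wrist view shows the handle, rail and index block at about (392,102), but the nut is cut off at the top. I'll move about 110 mm forward.

```bash
python3 -m handwheel '[{"slide":[0.8,0,0],"dr":[0,0,0],"jaw":1},{"slide":[1.6,0,0],"dr":[0,0,0],"jaw":1},{"slide":[2.2,0,0],"dr":[0,0,0],"jaw":1},{"slide":[2.2,0,0],"dr":[0,0,0],"jaw":1},{"slide":[2.2,0,0],"dr":[0,0,0],"jaw":1}]'; python3 - <<'E'
from h import *
import pickle
ci=arm.camera_info("wrist");im=arm.snapshot("wrist");cv2.imwrite("pics/w2.png",im[:,:,::-1]);pickle.dump(ci,open("ci2.pkl","wb"))
o=arm.get_obs();print(o['position'],o['dq'].max())
a=im[0:260,180:580,::-1];cv2.imwrite("pics/w2z.png",cv2.resize(a,None,fx=2,fy=2,interpolation=cv2.INTER_CUBIC))
E
```

```text
time: 2.15
position: [0.6075, 0.1634, 0.2912]
tool_rot: [-0.003, 0.886, 0.464, 0.001]
ft_force: [-0.8, 0.4, -0.7]
gripper_width: 1.001
[0.60720696 0.16272096 0.29162213] 0.0023390506098716806
```

View pics/w2z.png

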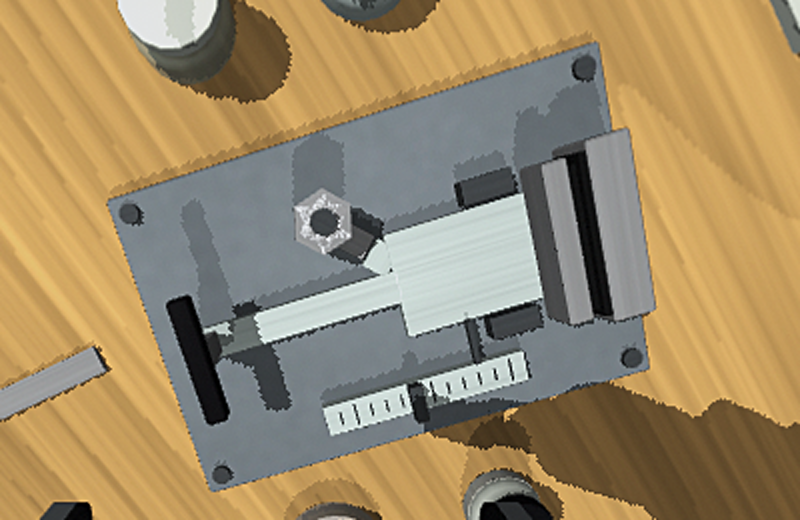

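```bash
python3 - <<'E'
import cv2
a=cv2.imread("pics/w2.png")
b=cv2.resize(a[85:145,315:405],None,fx=8,fy=8,interpolation=cv2.INTER_CUBIC)
c=cv2.resize(a[150:220,335:455],None,fx=6,fy=6,interpolation=cv2.INTER_CUBIC)
cv2.imwrite("pics/n2.png",b);cv2.imwrite("pics/i2.png",c)
E
```

```text
(no output)
```

View pics/n2.png

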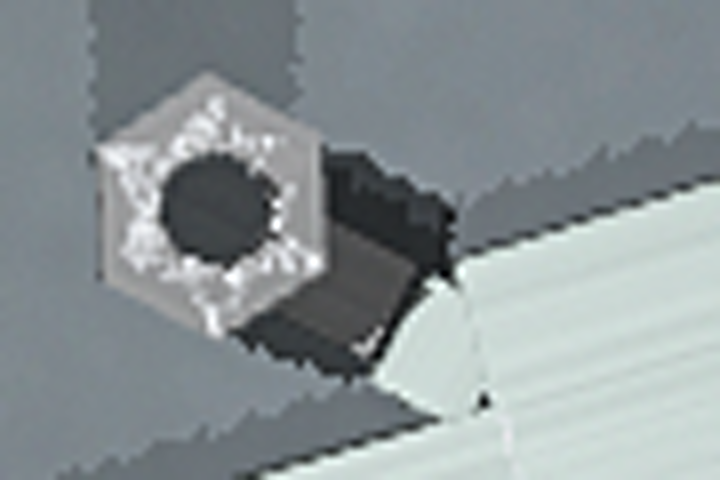

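View pics/i2.png

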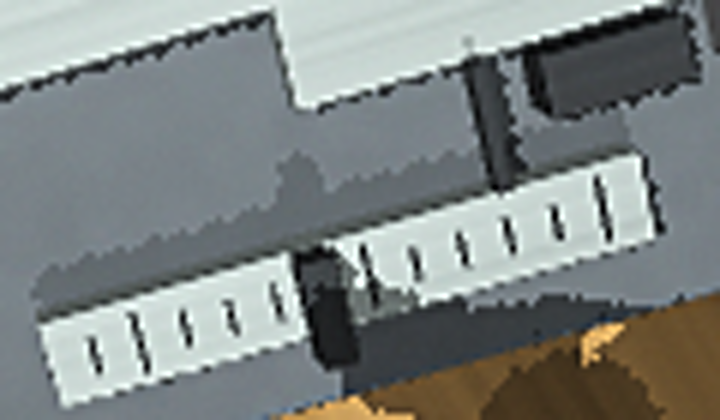

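```bash
cat > fit.py <<'E'
from h import *
import pickle
from scipy.optimize import least_squares
ci=pickle.load(open("ci2.pkl","rb"))
W2=lambda a,b:((a+.5)/2-.5+180,(b+.5)/2-.5)
N2=lambda a,b:((a+.5)/8-.5+315,(b+.5)/8-.5+85)
I2=lambda a,b:((a+.5)/6-.5+335,(b+.5)/6-.5+150)
L=np.array([[-150,-100],[-150,100],[150,100],[150,-100]])/1000
C=[W2(211,489),W2(107,201),W2(597,42),W2(648,369)]
W=np.array([plane("wrist",q,.012,ci)[:2] for q in C])
def T(p,X):
    c,s=np.cos(p[2]),np.sin(p[2]); X=np.atleast_2d(X)
    return np.c_[p[0]+c*X[:,0]-s*X[:,1],p[1]+s*X[:,0]+c*X[:,1]]
p=least_squares(lambda p:(T(p,L)-W).ravel(),[.675,.15,-.316]).x
def loc(q,z):
    w=plane("wrist",q,z,ci)[:2]-p[:2];c,s=np.cos(p[2]),np.sin(p[2]); return np.round(np.array([c*w[0]+s*w[1],-s*w[0]+c*w[1]])*1000,1)
if __name__=="__main__":
    print(p,np.round((T(p,L)-W)*1000,1).tolist())
    V=np.array([plane("wrist",N2(*v),.06,ci)[:2] for v in[(209,72),(325,145),(325,268),(212,336),(102,275),(98,150)]])
    c=V.mean(0);d=V-c;a=np.degrees(np.arctan2(d[:,1],d[:,0]));print("nut w",c,"exp",T(p,[-.03,.05]),"vertex angs",a.round(1),"mod60",(a%60).round(1),np.hypot(*d.T)*1000)
    print("tongue end",loc(N2(398,315),.024))
    print("ptr end",loc(I2(506,186),.03),"idx top-left inner",loc(I2(293,252),.036),"inner right",loc(I2(338,246),.036),"outer left bot",loc(I2(318,365),.036),"outer right",loc(I2(356,362),.036))
    print("handle",loc(W2(197,360),.084))
    print("rail ticks",[loc(I2(*q),.024) for q in[(95,355),(140,343),(605,208)]])
E
python3 fit.py
```

```text
[ 0.67771553  0.1533422  -0.31609632] [[-2.9, -1.7], [-0.6, 2.5], [2.2, 0.6], [1.3, -1.4]]
nut w [0.66441796 0.20962695] exp [[0.66474478 0.21019077]] vertex angs [  57.3   -6.2  -61.5 -123.8  175.7  119. ] mod60 [57.3 53.8 58.5 56.2 55.7 59. ] [17.35392614 16.98154011 17.1621414  16.62994303 16.99625926 16.98182408]
tongue end [-5.9 26.4]
ptr end [ 40.5 -57.9] idx top-left inner [ -5.3 -57.2] inner right [  3.8 -58.6] outer left bot [ -6.1 -82. ] outer right [  1.6 -83.6]
handle [-114.    1.]
rail ticks [array([-49.6, -70.5]), array([-39.8, -70.7]), array([ 60.6, -70.1])]
```

The stand fits to within 3 mm. The nut is at (0.6645, 0.2098) with its tongue at −63° in the world, so nut ≈ 0. The index is at local x ≈ −1.5 mm, so the slide target is about 41.5 mm.

```bash
cat > go.py <<'E'
import sys
from h import *
from scipy.spatial.transform import Rotation as Ro
def go(t,psid):
    o=arm.get_obs();q=o['tool_rot'];R=Ro.from_quat(np.r_[q[1:],q[0]])
    a=np.radians(psid);Rt=Ro.from_matrix(np.c_[[np.cos(a),np.sin(a),0],[np.sin(a),-np.cos(a),0],[0,0,-1]])
    print("t",round(float(o['time']),2),"pos",o['position'].round(4),"psi",np.degrees(2*np.arctan2(q[2],q[1])).round(2),"ft",o['ft_force'].round(1),o['ft_torque'].round(2),"w",round(float(o['gripper_width']),3),"q6",o['qpos'][5].round(2))
    print("slide",(R.inv().apply(np.array(t)-o['position'])/.05).round(3),"dr",(np.degrees((R.inv()*Rt).as_rotvec())/6).round(2))
a=list(map(float,sys.argv[1:]));go(a[:3],a[3])
E
python3 go.py .6645 .2098 .056 56.8
```

```text
t 2.2 pos [0.6072 0.1627 0.2916] psi 55.17 ft [ 0.1 -0.2 -0.5] [-0.07  0.01  0.  ] w 1.003 q6 2.44
slide [1.402 0.421 4.719] dr [-0.04 -0.05 -0.27]
```

```bash
python3 -m handwheel '[{"slide":[0.7,0.2,0.5],"dr":[0,0,-0.1],"jaw":0.2},{"slide":[1.4,0.42,1.2],"dr":[-0.04,-0.05,-0.27],"jaw":0.2},{"slide":[1.4,0.42,2.0],"dr":[-0.04,-0.05,-0.27],"jaw":0.2},{"slide":[1.4,0.42,2.7],"dr":[-0.04,-0.05,-0.27],"jaw":0.2},{"slide":[1.4,0.42,2.7],"dr":[-0.04,-0.05,-0.27],"jaw":0.2}]'; python3 go.py .6645 .2098 .056 56.8
```

```text
time: 2.7
position: [0.6598, 0.2065, 0.1509]
tool_rot: [-0.001, 0.88, 0.475, -0.006]
ft_force: [-0.8, -0.3, -0.3]
gripper_width: 0.601
t 2.7 pos [0.6598 0.2065 0.1509] psi 56.72 ft [-0.8 -0.3 -0.3] [-0.01  0.08  0.  ] w 0.601 q6 2.46
slide [0.125 0.056 1.897] dr [-0.07  0.09 -0.01]
```

```bash
python3 -m handwheel '[{"slide":[0.06,0.03,0.4],"dr":[-0.07,0.09,0],"jaw":0.2},{"slide":[0.12,0.056,0.9],"dr":[-0.07,0.09,0],"jaw":0.2},{"slide":[0.12,0.056,1.1],"dr":[-0.07,0.09,0],"jaw":0.2},{"slide":[0.12,0.056,1.1],"dr":[-0.07,0.09,0],"jaw":0.2}]'; python3 go.py .6645 .2098 .056 56.8
python3 - <<'E'
from h import *
im=arm.snapshot("wrist");cv2.imwrite("pics/w3.png",im[:,:,::-1])
im=arm.snapshot("side");cv2.imwrite("pics/d3.png",cv2.resize(im[120:240,240:420,::-1],None,fx=4,fy=4))
E
```

```text
time: 3.1
position: [0.6642, 0.2088, 0.0962]
tool_rot: [-0.0, 0.88, 0.475, -0.001]
ft_force: [-0.7, -0.6, 0.6]
gripper_width: 0.602
t 3.1 pos [0.6642 0.2088 0.0962] psi 56.66 ft [-0.7 -0.6  0.6] [0.02 0.02 0.05] w 0.602 q6 2.46
slide [ 0.021 -0.006  0.804] dr [-0.01  0.01 -0.02]
```

View pics/w3.png

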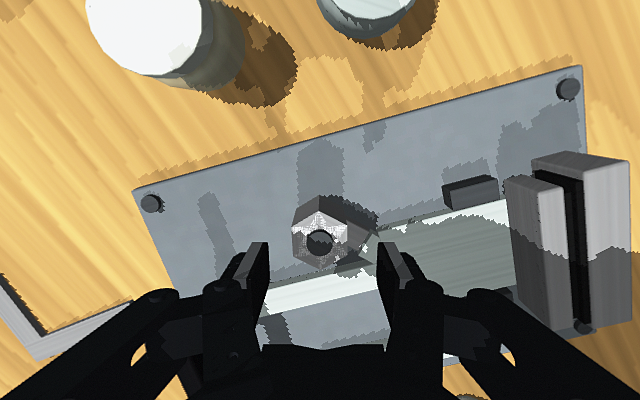

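View pics/d3.png

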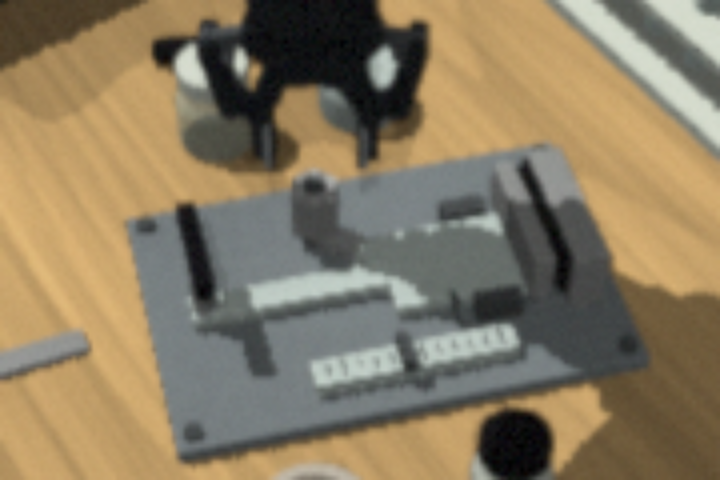

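```bash
python3 - <<'E'
from h import *
for n in("side","wrist"):
  p=proj(n,[[.6642,.2088,.079],[.6642,.2088,.0882],[.6645,.2098,.06]]);print(n,p,(p-[240,120])*4)
E
```

```text
side [[318.24249737 160.86688294]
 [318.15824839 158.24112146]
 [318.31128197 165.89874388]] [[312.96998947 163.46753175]
 [312.63299356 152.96448584]
 [313.24512789 183.59497551]]
wrist [[318.62708319 259.78194137]
 [318.46493142 268.63229943]
 [318.35755729 242.63503974]] [[314.50833274 559.12776546]
 [313.85972569 594.52919771]
 [313.43022915 490.54015896]]
```

The views agree: the nut is centred between the fingers. I'll descend and grip.

```bash
python3 -m handwheel '[{"slide":[0.02,0,0.3],"dr":[0,0,0],"jaw":0.2},{"slide":[0.02,0,0.6],"dr":[0,0,0],"jaw":0.2},{"slide":[0.02,0,0.8],"dr":[0,0,0],"jaw":0.2},{"slide":[0.02,0,0.8],"dr":[0,0,0],"jaw":0.2},{"slide":[0.02,0,0.8],"dr":[0,0,0],"jaw":0}]' 40; python3 go.py .6645 .2098 .056 56.8
```

```text
time: 3.7
position: [0.6663, 0.2104, 0.058]
tool_rot: [0.0, 0.88, 0.475, 0.001]
ft_force: [0.6, -0.6, -0.3]
gripper_width: 0.502
t 3.7 pos [0.6663 0.2104 0.058 ] psi 56.68 ft [ 0.6 -0.6 -0.3] [-0.    0.05 -0.02] w 0.502 q6 2.46
slide [-0.031 -0.024  0.04 ] dr [ 0.01 -0.01 -0.02]
```

```bash
python3 -m handwheel '[{"slide":[0,0,0],"dr":[0,0,0],"jaw":-0.2},{"slide":[0,0,0],"dr":[0,0,0],"jaw":-0.5},{"slide":[0,0,0],"dr":[0,0,0],"jaw":-1},{"slide":[0,0,0],"dr":[0,0,0],"jaw":-1},{"slide":[0,0,0],"dr":[0,0,0],"jaw":-1}]' 40; python3 go.py .6645 .2098 .056 56.8
```

```text
time: 4.2
position: [0.6645, 0.2122, 0.0591]
tool_rot: [-0.002, 0.88, 0.475, 0.001]
ft_force: [-4.9, 3.4, 3.9]
gripper_width: 0.344
t 4.2 pos [0.6645 0.2122 0.0591] psi 56.76 ft [-4.9  3.4  3.9] [0.79 1.19 0.01] w 0.344 q6 2.46
slide [-0.041  0.026  0.062] dr [-0.03 -0.03 -0.01]
```

Gripped: the opening is 29 mm, which matches the flats. Next I'll turn it anticlockwise.

```bash
python3 -m handwheel '[{"slide":[-0.02,0.02,0],"dr":[0,0,-0.8],"jaw":-1},{"slide":[-0.03,0.02,0],"dr":[0,0,-1.7],"jaw":-1},{"slide":[-0.03,0.02,0],"dr":[0,0,-2.6],"jaw":-1},{"slide":[-0.03,0.02,0],"dr":[0,0,-3.5],"jaw":-1},{"slide":[-0.03,0.02,0],"dr":[0,0,-4.4],"jaw":-1}]'; python3 go.py .6645 .2105 .059 143
```

```text
time: 4.7
position: [0.6633, 0.2126, 0.0592]
tool_rot: [-0.004, 0.746, 0.666, 0.001]
ft_force: [-3.4, 6.3, -1.7]
gripper_width: 0.345
t 4.7 pos [0.6633 0.2126 0.0592] psi 83.46 ft [-3.4  6.3 -1.7] [ 0.95  0.61 -0.1 ] w 0.345 q6 1.99
slide [-0.039  0.029  0.003] dr [ 0.   -0.08 -9.92]
```

```bash
python3 -m handwheel '[{"slide":[0.0,0,0],"dr":[0,0,-0.9],"jaw":-1},{"slide":[0,0,0],"dr":[0,0,-1.9],"jaw":-1},{"slide":[0,0,0],"dr":[0,0,-2.9],"jaw":-1},{"slide":[0,0,0],"dr":[0,0,-3.9],"jaw":-1},{"slide":[0,0,0],"dr":[0,0,-4.9],"jaw":-1}]'; python3 go.py .6645 .2105 .059 143
```

```text
time: 5.2
position: [0.6618, 0.2125, 0.0592]
tool_rot: [-0.004, 0.551, 0.834, 0.001]
ft_force: [-3.9, 0.5, 0.2]
gripper_width: 0.341
t 5.2 pos [0.6618 0.2125 0.0592] psi 113.11 ft [-3.9  0.5  0.2] [-0.02  0.73 -0.05] w 0.341 q6 1.47
slide [-0.058  0.033  0.003] dr [ 0.   -0.09 -4.98]
```

```bash
python3 -m handwheel '[{"slide":[0.0,0,0],"dr":[0,0,-1.0],"jaw":-1},{"slide":[0,0,0],"dr":[0,0,-2.0],"jaw":-1},{"slide":[0,0,0],"dr":[0,0,-3.0],"jaw":-1},{"slide":[0,0,0],"dr":[0,0,-4.0],"jaw":-1},{"slide":[0,0,0],"dr":[0,0,-5],"jaw":-1}]'; python3 go.py .6645 .2105 .059 143
```

```text
time: 5.7
position: [0.6607, 0.2116, 0.0592]
tool_rot: [-0.005, 0.315, 0.949, 0.001]
ft_force: [-2.9, -1.2, -0.2]
gripper_width: 0.338
t 5.7 pos [0.6607 0.2116 0.0592] psi 143.33 ft [-2.9 -1.2 -0.2] [-0.51  0.57 -0.12] w 0.338 q6 0.95
slide [-0.075  0.027  0.002] dr [-0.   -0.09  0.06]
```

Turned 86.5°. I'll open the fingers gently, rise, and look.

```bash
python3 -m handwheel '[{"slide":[0,0,0],"dr":[0,0,0],"jaw":-0.2},{"slide":[0,0,0],"dr":[0,0,0],"jaw":0.1},{"slide":[0,0,-0.1],"dr":[0,0,0],"jaw":0.2},{"slide":[0,0,-0.6],"dr":[0,0,0],"jaw":0.2},{"slide":[0,0,-1.3],"dr":[0,0,0],"jaw":0.2}]'; python3 go.py .6 .17 .25 71.9
```

```text
time: 6.2
position: [0.66, 0.2109, 0.1232]
tool_rot: [-0.006, 0.315, 0.949, 0.0]
ft_force: [0.4, 0.3, -0.3]
gripper_width: 0.599
t 6.2 pos [0.66   0.2109 0.1232] psi 143.27 ft [ 0.4  0.3 -0.3] [-0.09  0.02  0.  ] w 0.599 q6 0.95
slide [ 0.501 -1.382 -2.525] dr [-0.1  -0.08 11.89]
```

```bash
python3 -m handwheel '[{"slide":[0,0,-0.5],"dr":[0,0,1],"jaw":0.2},{"slide":[0.2,-0.3,-1.0],"dr":[0,0,2.2],"jaw":0.2},{"slide":[0.6,-0.7,-1.3],"dr":[0,0,3.5],"jaw":0.2},{"slide":[0.9,-1.1,-1.5],"dr":[0,0,4.8],"jaw":0.2},{"slide":[1.2,-1.4,-1.5],"dr":[0,0,6.0],"jaw":0.2}]'; python3 go.py .569 .189 .2 71.9
```

```text
time: 6.7
position: [0.5713, 0.1905, 0.2021]
tool_rot: [-0.004, 0.596, 0.803, 0.0]
ft_force: [0.2, -0.2, -0.5]
gripper_width: 0.601
t 6.7 pos [0.5713 0.1905 0.2021] psi 106.88 ft [ 0.2 -0.2 -0.5] [ 0.02 -0.05  0.  ] w 0.601 q6 1.59
slide [-0.015 -0.052  0.042] dr [-0.07 -0.05  5.83]
```

```bash
python3 -m handwheel '[{"slide":[0,0,0],"dr":[0,0,1.3],"jaw":0.2},{"slide":[0,0,0],"dr":[0,0,2.6],"jaw":0.2},{"slide":[0,0,0],"dr":[0,0,3.9],"jaw":0.2},{"slide":[0,0,0],"dr":[0,0,5.2],"jaw":0.2},{"slide":[0,0,0],"dr":[0,0,6.0],"jaw":0.2}]'; python3 go.py .569 .189 .2 71.9
```

```text
time: 7.2
position: [0.5718, 0.1906, 0.2031]
tool_rot: [-0.004, 0.816, 0.578, -0.0]
ft_force: [-0.5, 0.3, -0.0]
gripper_width: 0.599
t 7.2 pos [0.5718 0.1906 0.2031] psi 70.57 ft [-0.5  0.3 -0. ] [-0.02  0.02  0.03] w 0.599 q6 2.23
slide [-0.05  -0.041  0.063] dr [-0.06 -0.04 -0.22]
```

```bash
python3 - <<'E'
from h import *
import pickle
ci=arm.camera_info("wrist");im=arm.snapshot("wrist");cv2.imwrite("pics/w4.png",im[:,:,::-1])
print(proj("wrist",[[.5684,.1891,.084]],ci))
print(np.round(arm.get_obs()['position'],4))
E
```

```text
[[318.39322188 204.78495696]]
[0.5718 0.1906 0.2031]
```

View pics/w4.png

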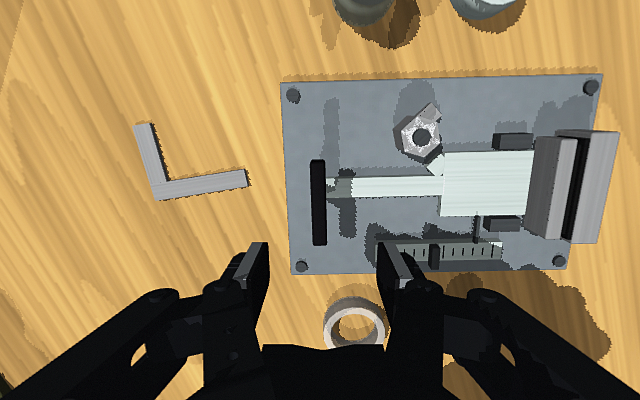

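The nut's tongue now points away from the slide, up-right near (435,110). The handle shows at (318,202) against a prediction of (318,205). I'll descend onto it.

```bash
python3 -m handwheel '[{"slide":[-0.03,-0.03,0.6],"dr":[-0.06,-0.04,-0.22],"jaw":0.2},{"slide":[-0.05,-0.05,1.2],"dr":[-0.06,-0.04,-0.22],"jaw":0.2},{"slide":[-0.05,-0.05,1.8],"dr":[-0.06,-0.04,-0.22],"jaw":0.2},{"slide":[-0.05,-0.05,1.8],"dr":[-0.06,-0.04,-0.22],"jaw":0.2}]'; python3 go.py .5684 .1891 .077 71.9
```

```text
time: 7.65
position: [0.5652, 0.1887, 0.1097]
tool_rot: [-0.001, 0.81, 0.587, -0.004]
ft_force: [-1.2, 0.9, 0.3]
gripper_width: 0.596
t 7.65 pos [0.5652 0.1887 0.1097] psi 71.86 ft [-1.2  0.9  0.3] [ 0.01  0.01 -0.03] w 0.596 q6 2.21
slide [0.03  0.062 0.653] dr [-0.06  0.04 -0.01]
```

```bash
python3 -m handwheel '[{"slide":[0.03,0.06,0.2],"dr":[-0.06,0.04,0],"jaw":0.2},{"slide":[0.03,0.06,0.45],"dr":[-0.06,0.04,0],"jaw":0.2},{"slide":[0.03,0.06,0.65],"dr":[-0.06,0.04,0],"jaw":0.2},{"slide":[0.03,0.06,0.65],"dr":[-0.06,0.04,0],"jaw":0.2},{"slide":[0.03,0.06,0.65],"dr":[-0.06,0.04,0],"jaw":0.2}]' 70; python3 go.py .5684 .1891 .077 71.9; python3 - <<'E'
from h import *
im=arm.snapshot("wrist");cv2.imwrite("pics/w5.png",im[:,:,::-1])
E
```

```text
time: 8.15
position: [0.5684, 0.1892, 0.0775]
tool_rot: [0.0, 0.81, 0.587, 0.0]
ft_force: [-0.1, -1.3, 1.1]
gripper_width: 0.601
t 8.15 pos [0.5684 0.1892 0.0775] psi 71.86 ft [-0.1 -1.3  1.1] [ 0.07 -0.01 -0.01] w 0.601 q6 2.21
slide [-0.002  0.     0.009] dr [ 0.   -0.   -0.01]
```

View pics/w5.png

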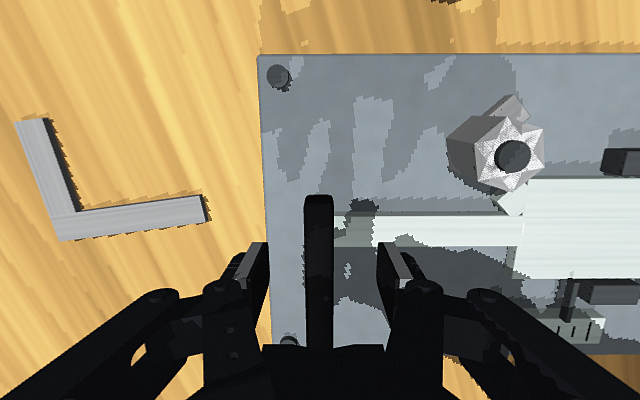

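The bar, at about column 318, is centred between the fingers. Closing.

```bash
python3 -m handwheel '[{"slide":[0,0,0],"dr":[0,0,0],"jaw":-0.2},{"slide":[0,0,0],"dr":[0,0,0],"jaw":-0.5},{"slide":[0,0,0],"dr":[0,0,0],"jaw":-1},{"slide":[0,0,0],"dr":[0,0,0],"jaw":-1},{"slide":[0,0,0],"dr":[0,0,0],"jaw":-1}]' 70; python3 go.py .5684 .1891 .077 71.9;
```

```text
time: 8.7
position: [0.5671, 0.1901, 0.0785]
tool_rot: [-0.001, 0.809, 0.587, -0.0]
ft_force: [-4.0, 1.7, 5.8]
gripper_width: 0.126
t 8.7 pos [0.5671 0.1901 0.0785] psi 71.92 ft [-4.   1.7  5.8] [0.33 0.91 0.13] w 0.126 q6 2.21
slide [-0.011  0.03   0.029] dr [-0.02 -0.01  0.  ]
```

```bash
python3 -m handwheel '[{"slide":[0,-0.15,0],"dr":[0,0,0],"jaw":-1},{"slide":[0,-0.3,0],"dr":[0,0,0],"jaw":-1},{"slide":[0,-0.45,0],"dr":[0,0,0],"jaw":-1},{"slide":[0,-0.6,0],"dr":[0,0,0],"jaw":-1},{"slide":[0,-0.7,0],"dr":[0,0,0],"jaw":-1}]'; python3 go.py .5671 .1901 .0785 71.9
```

```text
time: 9.2
position: [0.5366, 0.2, 0.0785]
tool_rot: [0.002, 0.81, 0.587, 0.002]
ft_force: [8.8, -4.1, -8.5]
gripper_width: 0.127
t 9.2 pos [0.5366 0.2    0.0785] psi 71.86 ft [ 8.8 -4.1 -8.5] [-0.66 -1.47  0.12] w 0.127 q6 2.25
slide [0.001 0.642 0.003] dr [ 0.04 -0.01 -0.01]
```

```bash
python3 -m handwheel '[{"slide":[0,-0.07,0],"dr":[0,0,0],"jaw":-1},{"slide":[0,-0.07,0],"dr":[0,0,0],"jaw":-1}]'; python3 go.py .5671 .1901 .0785 71.9; python3 - <<'E'
from h import *
import pickle
ci=arm.camera_info("wrist");im=arm.snapshot("wrist");cv2.imwrite("pics/w6.png",im[:,:,::-1]);pickle.dump(ci,open("ci6.pkl","wb"))
im=arm.snapshot("scene");cv2.imwrite("pics/s6.png",im[:,:,::-1])
im=arm.snapshot("side");cv2.imwrite("pics/d6.png",im[:,:,::-1]);cv2.imwrite("pics/d6z.png",cv2.resize(im[130:240,260:420,::-1],None,fx=5,fy=5,interpolation=cv2.INTER_CUBIC))
E
```

```text
time: 9.4
position: [0.5357, 0.2003, 0.0785]
tool_rot: [0.004, 0.81, 0.587, 0.003]
ft_force: [7.5, -3.2, -6.6]
gripper_width: 0.127
t 9.4 pos [0.5357 0.2003 0.0785] psi 71.83 ft [ 7.5 -3.2 -6.6] [-0.48 -1.01  0.12] w 0.127 q6 2.25
slide [0.001 0.66  0.007] dr [ 0.1  -0.   -0.01]
```

View pics/w6.png

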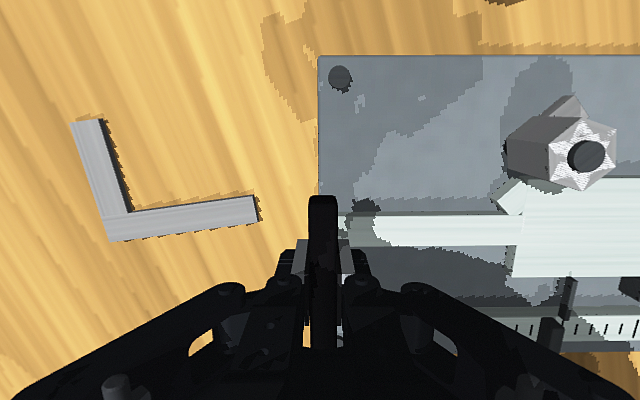

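View pics/d6z.png

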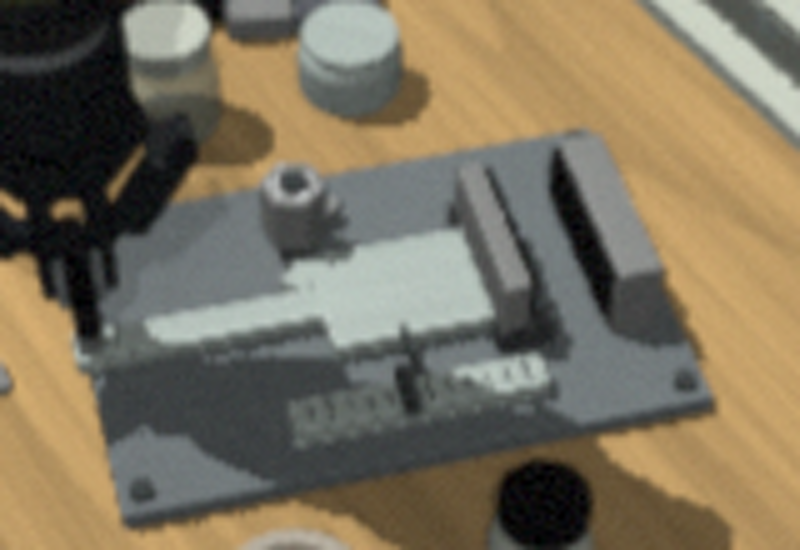

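The slide came out freely. In the wrist view the pointer is at about (569,295) and the index block at (550,330). I'll measure those more closely.

```bash
python3 - <<'E'
import cv2
a=cv2.imread("pics/w6.png")[265:365,520:640]
a=cv2.convertScaleAbs(a,alpha=2,beta=20)
cv2.imwrite("pics/w6z.png",cv2.resize(a,None,fx=6,fy=6,interpolation=cv2.INTER_CUBIC))
a=cv2.imread("pics/s6.png")[200:270,330:410]; a=cv2.convertScaleAbs(a,alpha=2,beta=20)
cv2.imwrite("pics/s6z.png",cv2.resize(a,None,fx=8,fy=8,interpolation=cv2.INTER_CUBIC))
a=cv2.imread("pics/d6.png")[185:225,310:375]; a=cv2.convertScaleAbs(a,alpha=2,beta=20)
cv2.imwrite("pics/d6y.png",cv2.resize(a,None,fx=10,fy=10,interpolation=cv2.INTER_CUBIC))
E
```

```text
(no output)
```

View pics/w6z.png

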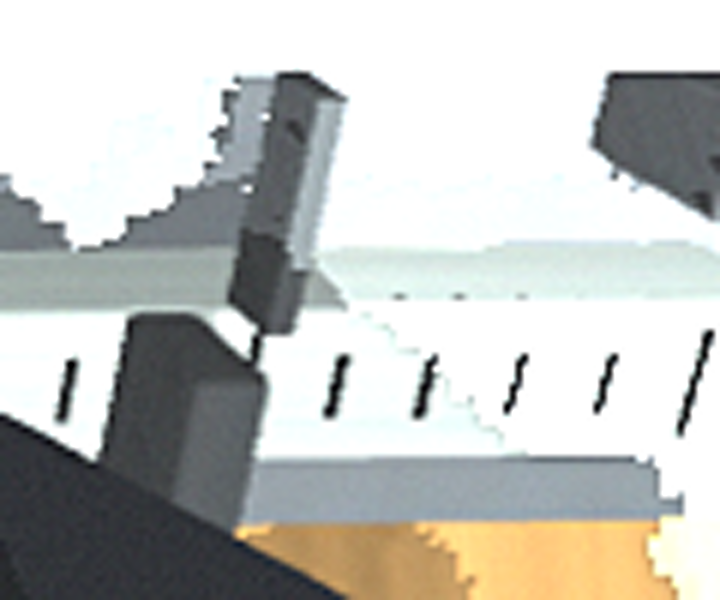

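View pics/s6z.png

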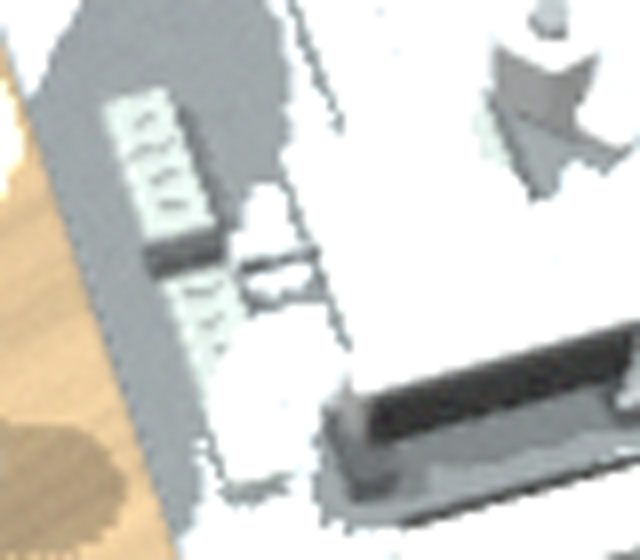

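View pics/d6y.png

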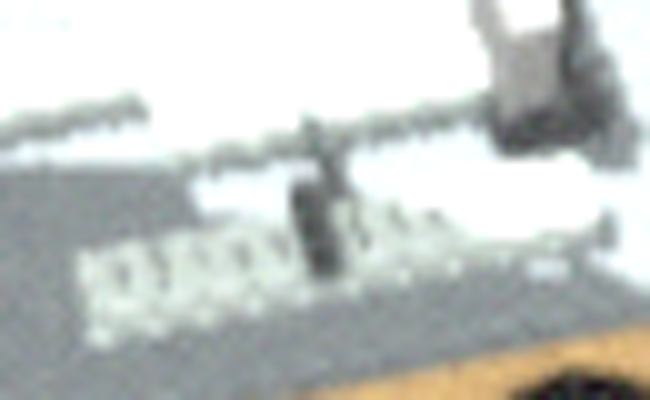

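```bash
python3 - <<'E'
import fit,pickle
from h import *
fit.ci=pickle.load(open("ci6.pkl","rb"))
f=lambda a,b:((a+.5)/6-.5+520,(b+.5)/6-.5+265)
for n,q,z in[("ptrL",(268,330),.03),("ptrR",(296,330),.03),("blkL",(192,383),.036),("blkR",(266,377),.036),("blkR bottom",(205,318),.024),("blkL bottom",(130,316),.024),("tick1",(68,388),.024),("tick2",(256,350),.024),("tickbig",(692,382),.024)]: print(n,fit.loc(f(*q),z))
for n,fx,z in[("scene",None,0)]:
  g=lambda a,b:((a+.5)/8-.5+330,(b+.5)/8-.5+200)
  p=fit.p
  def loc(q,z):
    w=plane("scene",q,z)[:2]-p[:2];c,s=np.cos(p[2]),np.sin(p[2]);return (1000*np.array([c*w[0]+s*w[1],-s*w[0]+c*w[1]])).round(1)
  print("scene ptr",loc(g(245,268),.03),"blk inner",loc(g(212,236),.036),loc(g(222,255),.036))
E
```

```text
ptrL [  5.3 -58.5]
ptrR [  8.3 -58.5]
blkL [ -6.7 -60.3]
blkR [  0.8 -59.7]
blkR bottom [  3.4 -61.3]
blkL bottom [ -4.9 -60.9]
tick1 [-10.2 -70. ]
tick2 [  9.8 -65.4]
tickbig [ 59.6 -70.1]
scene ptr [  6.4 -58.5] blk inner [ -3.6 -65.7] [  3.2 -64.8]
```

```bash
python3 -m handwheel '[{"slide":[0,-0.08,0],"dr":[0,0,0],"jaw":-1},{"slide":[0,-0.15,0],"dr":[0,0,0],"jaw":-1},{"slide":[0,-0.2,0],"dr":[0,0,0],"jaw":-1},{"slide":[0,-0.2,0],"dr":[0,0,0],"jaw":-1},{"slide":[0,-0.2,0],"dr":[0,0,0],"jaw":-1}]'; python3 go.py .5671 .1901 .0785 71.9; python3 - <<'E'
from h import *
import pickle
ci=arm.camera_info("wrist");im=arm.snapshot("wrist")[:,:,::-1];cv2.imwrite("pics/w7.png",im);pickle.dump(ci,open("ci7.pkl","wb"))
a=cv2.convertScaleAbs(im[265:365,520:640],alpha=2,beta=20)
cv2.imwrite("pics/w7z.png",cv2.resize(a,None,fx=6,fy=6,interpolation=cv2.INTER_CUBIC))
im=arm.snapshot("scene")[200:270,330:410,::-1];a=cv2.convertScaleAbs(im,alpha=1.3)
cv2.imwrite("pics/s7z.png",cv2.resize(a,None,fx=8,fy=8,interpolation=cv2.INTER_CUBIC))
E
```

```text
time: 10.05
position: [0.5292, 0.2024, 0.0785]
tool_rot: [0.007, 0.81, 0.586, 0.005]
ft_force: [8.5, -3.8, -6.6]
gripper_width: 0.124
t 10.05 pos [0.5292 0.2024 0.0785] psi 71.76 ft [ 8.5 -3.8 -6.6] [-0.53 -0.96  0.11] w 0.124 q6 2.26
slide [0.003 0.796 0.013] dr [ 0.15  0.   -0.02]
```

View pics/w7z.png

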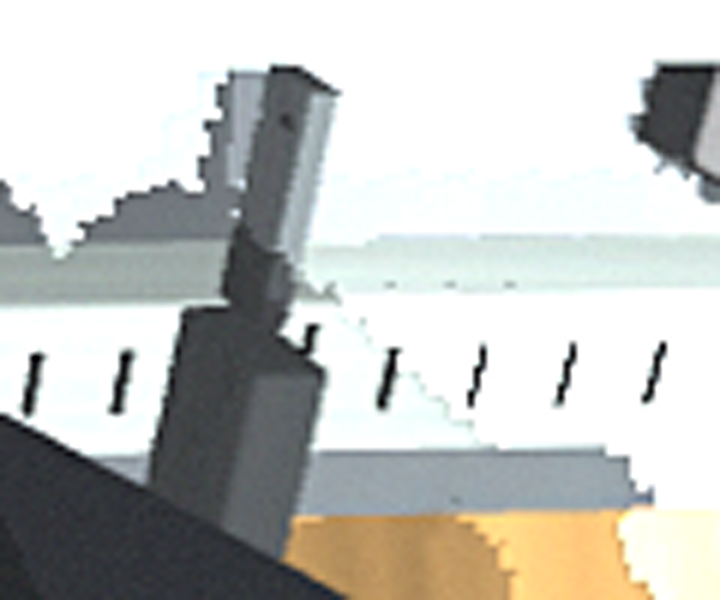

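View pics/s7z.png

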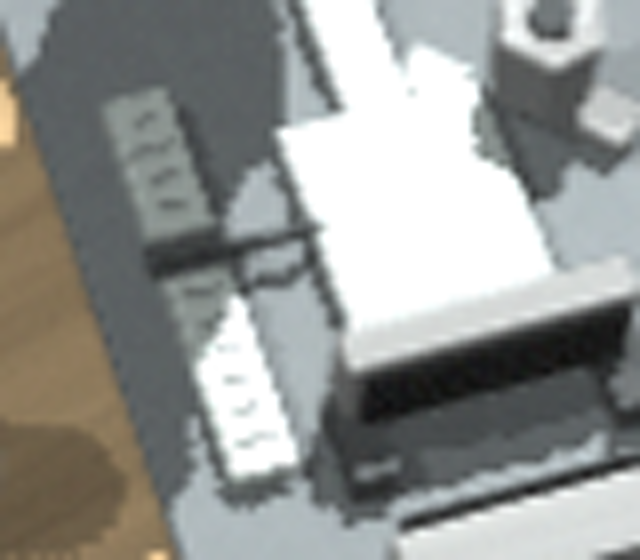

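```bash
python3 - <<'E'
import fit,pickle
from h import *
fit.ci=pickle.load(open("ci7.pkl","rb"))
f=lambda a,b:((a+.5)/6-.5+520,(b+.5)/6-.5+265)
for n,q,z in[("ptrL",(256,328),.03),("ptrR",(285,326),.03),("blkL",(249,378),.036),("blkR",(326,372),.036),("blkR bottom",(258,309),.024),("blkL bottom",(185,311),.024),("tick",(33,382),.024),("tick",(655,372),.024)]: print(n,fit.loc(f(*q),z))
p=fit.p;g=lambda a,b:((a+.5)/8-.5+330,(b+.5)/8-.5+200)
def loc(q,z):
    w=plane("scene",q,z)[:2]-p[:2];c,s=np.cos(p[2]),np.sin(p[2]);return (1000*np.array([c*w[0]+s*w[1],-s*w[0]+c*w[1]])).round(1)
print("scene ptr",loc(g(240,243),.03),"blk inner",loc(g(212,236),.036),loc(g(222,255),.036))
E
```

```text
ptrL [ -1.9 -59.1]
ptrR [  1.2 -58.9]
blkL [ -6.8 -60.6]
blkR [  1.2 -60.1]
blkR bottom [  3.2 -61.1]
blkL bottom [ -4.8 -61.2]
tick [-20.2 -70. ]
tick [ 49.9 -70. ]
scene ptr [ -1.9 -57.3] blk inner [ -3.6 -65.7] [  3.2 -64.8]
```

The pointer is at −0.4 mm and the block's middle at about −1.8 mm by the wrist view, which is the better one. I'll nudge it about 1 mm more and settle.

```bash
python3 -m handwheel '[{"slide":[0,-0.08,0],"dr":[0.05,0,0],"jaw":-1},{"slide":[0,-0.085,0],"dr":[0.05,0,0],"jaw":-1},{"slide":[0,-0.085,0],"dr":[0.05,0,0],"jaw":-1},{"slide":[0,-0.085,0],"dr":[0.05,0,0],"jaw":-1},{"slide":[0,-0.085,0],"dr":[0.05,0,0],"jaw":-1}]'; python3 go.py .5671 .1901 .0785 71.9; python3 - <<'E'
from h import *
import pickle
ci=arm.camera_info("wrist");im=arm.snapshot("wrist")[:,:,::-1];cv2.imwrite("pics/w8.png",im);pickle.dump(ci,open("ci8.pkl","wb"))
a=cv2.convertScaleAbs(im[265:365,520:640],alpha=2,beta=20)
cv2.imwrite("pics/w8z.png",cv2.resize(a,None,fx=6,fy=6,interpolation=cv2.INTER_CUBIC))
im=arm.snapshot("side")[180:225,310:375,::-1];a=cv2.convertScaleAbs(im,alpha=1.3)
cv2.imwrite("pics/d8z.png",cv2.resize(a,None,fx=10,fy=10,interpolation=cv2.INTER_CUBIC))
o=arm.get_obs();print(o['position'].round(4),o['dq'].round(4))
E
```

```text
time: 10.65
position: [0.5284, 0.2027, 0.0785]
tool_rot: [0.007, 0.811, 0.586, 0.005]
ft_force: [8.7, -5.4, -6.9]
gripper_width: 0.126
t 10.65 pos [0.5284 0.2027 0.0785] psi 71.69 ft [ 8.7 -5.4 -6.9] [-0.55 -1.05  0.17] w 0.126 q6 2.26
slide [0.004 0.814 0.015] dr [ 0.16  0.01 -0.03]
[0.5284 0.2027 0.0785] [-0.0017  0.0017 -0.0003  0.0006 -0.0025  0.0006]
```

View pics/w8z.png

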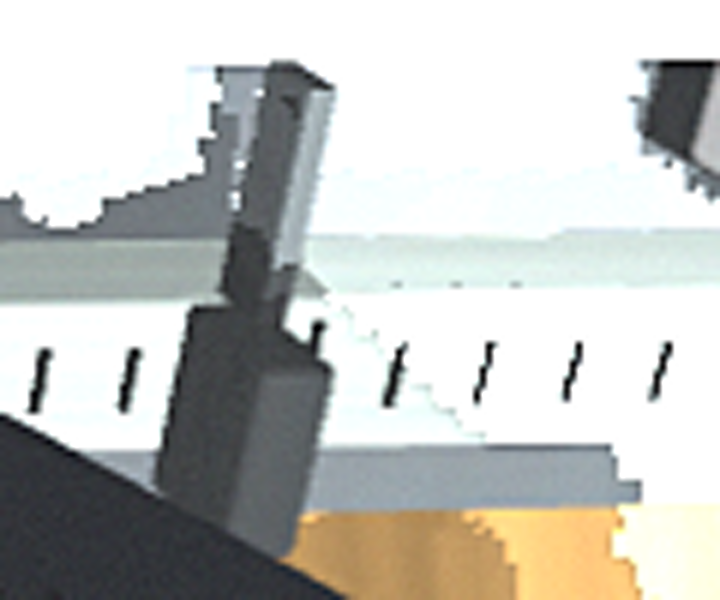

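View pics/d8z.png

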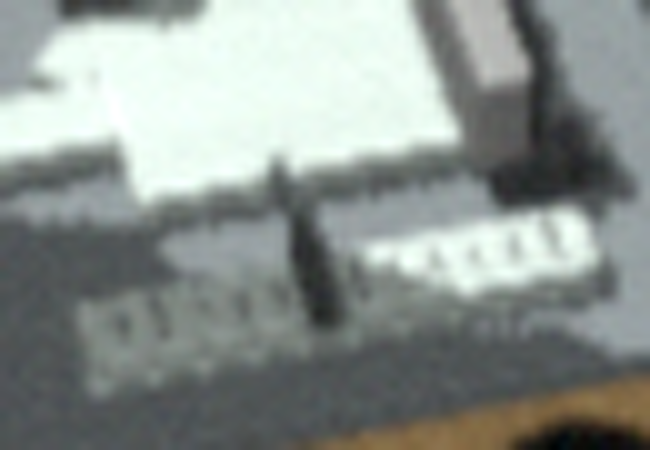

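The pointer lines up with the block in both views, about 0.4 mm short by the wrist view, and the arm is still. Handing in.

```bash
python3 -c "
from plant import arm
print(arm.hand_in());o=arm.get_obs();print(o['time'],o['position'],o['ft_force'],o['gripper_width'])"
```

```text
the job is handed in; nothing more can be done
None
the job is handed in; nothing more can be done
```

I turned the keeper nut about 86° anticlockwise by its flats. I then gripped the slide's bar handle at 70 N, pulled the slide out about 41 mm, and handed in while holding it there. The hand-in gave no verdict.

- **Nut:** the wrist pictures taken after the turn show the tongue pointing away from the slide. I let go of the nut before gripping the handle, and the slide then came out freely.
- **Pointer:** the last wrist picture puts it about 0.4 mm short of the block's middle, and it looks in line in the side picture. The coarser scene camera disagreed. Before the final 1 mm nudge it put the pointer about 1.7 mm past the middle, so roughly 2.5 mm past now, still inside the 4 mm limit. I trusted the wrist view.
- **Hold:** at hand-in the arm was still and the wrist read about 10 N horizontally, which matches the spring. The gripper reading stayed steady on the bar.
- **Other things:** the index block measured at the same place before and after, to within about 1 mm. I saw nothing else move, but I did not measure the other things again at the end.

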